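# Set the optics unit's attenuator lever to its third click

## Robot

A 7-joint arm with a two-finger parallel gripper is mounted at the origin on the work surface. World frame = base frame: x ahead of the robot, y to its left, z up, the work surface at z = 0. Lengths are in m, angles in degrees, forces in N, time in s.
With the tool pointing down it reaches from about 0.35 to 0.9 m from the base axis. Payload 7.2 kg.
Tool frame: the origin (TCP) lies between the finger pads; the fingertips stand ctrl.tips_ahead ahead of it and the grasp point (between the pads) is the TCP (ctrl.tips_ahead is the distance from the TCP to the fingertips, in m); x points along the fingers, y is the direction in which the jaws open and shut, and the axes are right-handed (so a half turn about x gives the same grasp; the last joint's range is limited). The gripper opens to 85 mm and grips with 20 to 120 N. Pads are 22 mm wide; open, the fingers measure 114 mm over their backs; the gripper's body (76 mm by 85 mm) begins 54 mm behind the grasp point. The pads swing forward as they close: fully open they stand 13 mm farther back than shut.
Start: joints at [68.743, 23.554, -0.728, 91.456, 0.321, 64.991, -4.71], TCP at [0.186, -0.597, 0.25] pointing down, gripper open.
Joint ranges: [-169.25, 169.25], [-16.82, 113.86], [-84.01, 82.57], [7.8, 145.47], [-59.2, 239.2], [7.22, 106.19], [-163.78, 163.78]. Speed limits (degrees/s): [136.94, 136.94, 172.46, 172.46, 180, 180, 180].

## Interface

Orientations are given as [roll, pitch, yaw] about the fixed x, y, z axes, in that order (R = Rz(yaw) Ry(pitch) Rx(roll)).
In Python, from workcell import ctrl gives the robot as it stands.
- The arm moves only by the tool servo_tool, never from a script. Its argument "commands" is text: rows parted by semicolons, each of 7 numbers parted by spaces: the turn, a rotation vector about the tool's x, y, z in degrees, then the shift along the tool's x, y, z in m, then the finger opening in m, from 0 to 0.0854. In form: wx wy wz tx ty tz hand; .... A call has 1 to 10 rows; each row is the pose to reach, as a shift and turn from the pose commanded when the call began, along the tool's axes at that moment; what a row does not reach only later rows make up. A row lasts 1/10 s, in which the tool goes at most 50 mm and 8.59 degrees, less where a joint would pass 70% of its speed; a pose out of reach is approached as far as the arm can. A call with a gripper value outside its range is refused whole. The fingers move at their own pace and stop on an object; "squeeze" is the grip in N (left out, the last holds). Time passes only in rows, so rows that repeat a pose let the fingers close. It gives the time, the measured TCP pose, the force and the opening at its end, in the units of the state.
- ctrl.read_state(): the state, without advancing time (a new reading comes with each control period).
- ctrl.snapshot(name): name is "scene" or "top" or "wrist"; returns a dict with "image" (400x640x3 uint8, blue, green, red), "fx", "fy", "cx", "cy" (pixels), "camera_from_world" (4x4, takes a point from world to camera coordinates); the wrist camera has in their place "T_tool_cam" (4x4, takes a point from camera to tool coordinates, whose origin is the TCP and whose axes are the tool frame's). Camera axes: x right, y up, looking along -z (the intrinsics and any distortion apply to the point x, -y, -z); pixel columns grow to the right and rows downward; lengths in m; the calibration is good to about 2 mm. A picture is of the moment at which its call begins: read the wrist's pose just before it. There is no depth.
- ctrl.sign_off(): hands the job in, once; it reports no verdict.
The state is a dict: "time": time; "joints": joint angles; "joint_vel": joint speeds; "joint_efforts": joint torques, N m; "tcp_pos": TCP position; "ee_rot": TCP orientation; "wrist_force": force on the tool from outside, world axes, zero at the start; "moment": the same for the moment, N m; "gripper_width": opening from 0.0 (shut) to 1.0 (fully open).
Only numpy, scipy, OpenCV 4.12 (cv2) and the standard library are available. Lean on these libraries where they do the work, as an engineer would, in place of code of your own. Each camera call takes 0.05 s, during which the arm holds its last target. There are 200 camera calls.

## Task

Set the attenuator on the blue optics unit: push its black lever fully home, to the end of the slot by the lens tube, then push it back out, counting clicks from home by feel, and leave it resting in the third click, without ever letting it run on to the fourth. Only push the lever with the fingertips or the outside of the fingers; do not pinch it, and neither lift nor shift anything else on the bench. Finish with the hand clear of the lever.

Things in the scene. Friction and masses are not known exactly. Their poses are not given: they have to be found in the camera images.
- case: Optics unit: dark blue steel box, pale grey top, fixed to the bench, 150 (its x) x 260 (its y) x 70 mm high; origin under its centre, z up. A black lens tube (48 to 56 mm across, axis 36 mm above the bench) sticks 50 mm out of its -y end. A straight slot 116 mm long runs along y in its top, 30 mm to the -x side of the middle; the lever stands in it.
- slot_mid (a point): Middle of the slot, on the top face of the case (70 mm above the bench). No loose thing stands within 40 mm of the slot's line. The clicks: let go of between two detents, the lever slides by itself into the nearer one. Leaving home and dropping into the next position is the first click.
- paddle_mid (a point): Centre of the lever's upright black paddle, 20 mm above the case top. Paddle: 28 mm wide across the slot, 12 mm thick along it (14 mm at the lip on top), from 6 to 38 mm above the case top. It only slides along the slot. A click takes a push rising to about 5 to 10 N; past the crest the lever jumps 5 to 9 mm ahead, away from the finger, and the push falls to nothing.
- filter_lever (a joint): Travel of the lever from home, in m: 0 = home, at the stop at the lens tube (-y) end, held there by a spring catch; grows towards the case's +y, up to 0.076 at the far stop. Beyond home lie five click positions (detents), unmarked, unevenly spaced 12 to 20 mm apart, with a crest about half-way between each two. It starts in the first or second.
- paddle_home_half: The half of the paddle's thickness (6 mm of the 12) with the broad face turned to the home end; origin at the lever's foot.
- paddle_far_half: The other half of the paddle's thickness, with the broad face turned away from home; origin at the lever's foot.
- brass_puck: Bystander: solid brass cylinder, 38 mm across, 22 mm high, standing on the case top behind the slot; origin at the middle of its underside. Loose; to be left alone.
- steel_disc: Bystander: flat bright steel disc, 44 mm across, 12 mm high, lying on the case top behind the slot; origin at the middle of its underside. Loose; to be left alone.
- cleaner_bottle: Bystander: small white closed bottle, 52 mm across, 130 mm tall, standing on the bench beyond the end of the case opposite the lens tube; origin at the middle of its underside. Loose; to be left alone.
- screwdriver: Bystander: screwdriver 170 mm long, lying on the bench in front of the case; origin at the point of the bench under it. Loose; to be left alone.
- standards_box: Bystander: shut wooden box 75 x 130 x 39 mm, on the bench behind the case; origin at the middle of its underside. Loose; to be left alone.
- loupe: Bystander: black stepped eyepiece loupe, 42 mm across, 42 mm tall, on the bench in front of the case, towards the end opposite the lens tube; origin at the middle of its underside. Loose; to be left alone.
- ring_sample: Bystander: dark steel ring, 48 mm across, 14 mm high, on the bench in front of the case, towards the lens tube end; origin at the middle of its underside. Loose; to be left alone.

How it is judged:
By the outcome, as a careful person would: the job done as asked, in the order asked, and still so for the second after the job is handed in, with the robot touching nothing.
It also fails if it takes over 64 s, if anything falls off the work surface, if the arm or the gripper's body presses on something with over 40 N, if the wrist force passes 120 N, or if a joint passes its speed limit or range.

## Working session

There is one attempt and no reset: what is moved stays moved. The work goes in short steps, Python scripts to look and compute and a tool call to move; the robot and the scene stay as the last step left them, time stands still between calls to the robot, and variables do not carry over. Pictures are saved under pics/ and viewed, about 8 in all and at most 12, crops included, and the job is handed in when it is done.

Besides the shell and the picture viewer there is one more tool, called after "Emit:" by a JSON object that holds its "fn" and its "kwargs". servo_tool: Moves the arm, as the interface text tells. Its arguments: {"type":"object","properties":{"commands":{"type":"string"},"squeeze":{"type":"number"}},"required":["commands"]}

```bash
mkdir -p pics; ls
python3 - <<'E'
from workcell import ctrl
import cv2,pickle
print(ctrl.read_state(), ctrl.tips_ahead)
d={}
for n in("scene","top"):
    s=ctrl.snapshot(n); d[n]=s; cv2.imwrite(f"pics/{n}0.png",s["image"]); print({k:v for k,v in s.items() if k!="image"})
pickle.dump(d,open("d0.pkl","wb"))
E
```

```text
pics
{'time': 0.0, 'joints': array([68.74327189, 23.60054391, -0.72798188, 91.50287363,  0.32145264,
       64.9899653 , -4.70970348]), 'joint_vel': array([-0.03101818,  0.02952208, -0.04091046,  0.0095719 ,  0.0424051 ,
       -0.01156437,  0.04702249]), 'joint_efforts': array([-6.66435571e-04, -6.00626850e+01,  6.82199914e-01, -2.99410433e+01,
        1.37348031e-02,  1.05056452e-02, -3.38124869e-05]), 'tcp_pos': array([ 0.18619297, -0.59614758,  0.24945575]), 'ee_rot': array([-85.51151366,  89.90866042, 111.83897789]), 'wrist_force': array([-0.52300655,  0.6695314 ,  0.1191024 ]), 'moment': array([ 0.01652831, -0.02879013,  0.04076879]), 'gripper_width': 1.004395234612297} 0.019
{'fx': 499.70105870037804, 'fy': 499.70105870037804, 'cx': 323.20597747743614, 'cy': 192.54498380006316, 'camera_from_world': array([[ 0.61218183,  0.79067356,  0.00829068, -0.40819121],
       [-0.49143501,  0.37223942,  0.78735599,  0.20286072],
       [ 0.61945544, -0.48607936,  0.61644287, -1.27025096],
       [ 0.        ,  0.        ,  0.        ,  1.        ]])}
{'fx': 393.56043767041336, 'fy': 393.56043767041336, 'cx': 319.09851237113776, 'cy': 197.22229461326322, 'camera_from_world': array([[-0.01992588, -0.99965487, -0.01712039,  0.09943012],
       [ 0.99845924, -0.02078322,  0.05145096, -0.559209  ],
       [-0.05178902, -0.0160688 ,  0.99852876, -0.83851721],
       [ 0.        ,  0.        ,  0.        ,  1.        ]])}
```

View pics/top0.png

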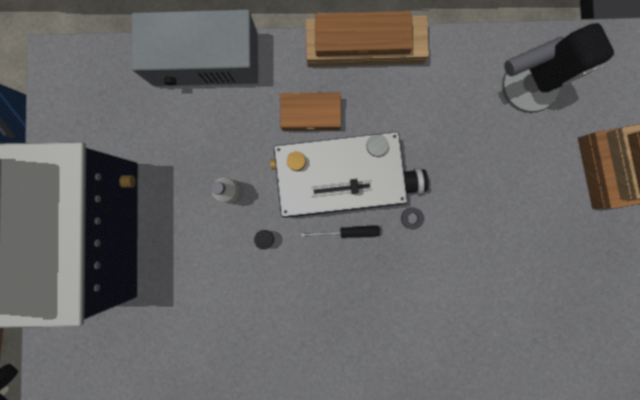

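View pics/scene0.png

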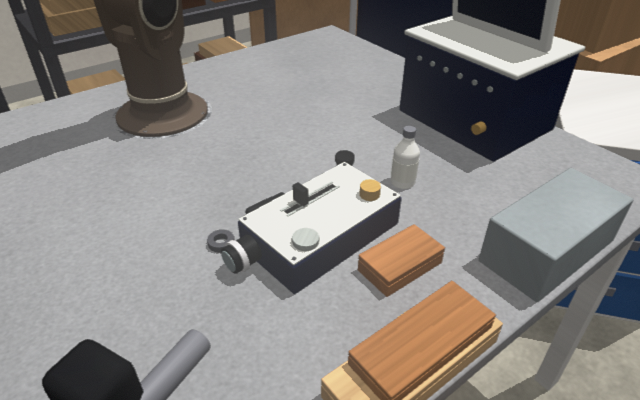

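The top view shows the case at (275–408, 133–216) with the lens tube to the right, at about (415,181). The lever is near (354,186) in a slot spanning columns 313–370. I'll enlarge this part to measure it.

Run:
```python
import cv2
a=cv2.imread("pics/top0.png")[125:225,270:430]
cv2.imwrite("pics/c0.png",cv2.resize(a,None,fx=5,fy=5,interpolation=cv2.INTER_CUBIC))
```

```text
(no output)
```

View pics/c0.png

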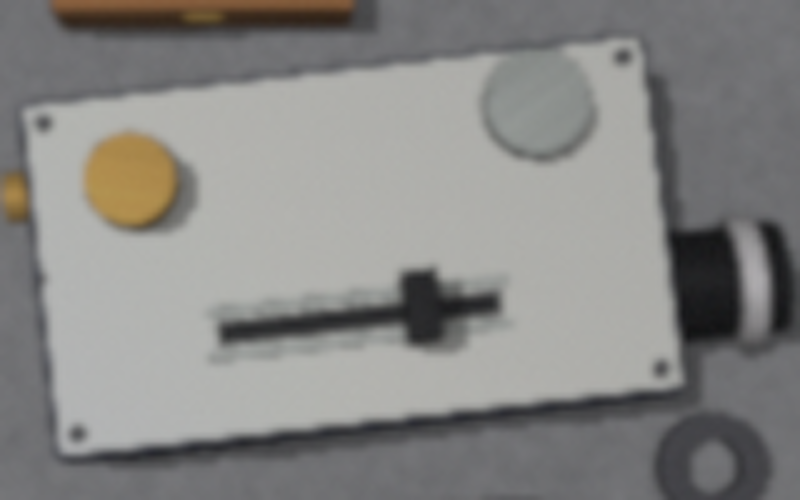

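In the crop, the case-top corners are (25,105), (640,38), (683,383) and (60,457). The slot ends are (218,332) and (500,303), and the paddle top is centred at about (420,305).

```bash
cat > h.py <<'E'
import numpy as np,cv2
def ray(s,u,v,z):
    M=s["camera_from_world"];R=M[:3,:3];c=-R.T@M[:3,3]
    d=R.T@np.array([(u-s["cx"])/s["fx"],-(v-s["cy"])/s["fy"],-1]);return c+d*(z-c[2])/d[2]
def proj(s,p):
    q=s["camera_from_world"]@np.append(p,1);return np.array([s["cx"]+s["fx"]*q[0]/-q[2],s["cy"]-s["fy"]*q[1]/-q[2]])
E
python3 - <<'E'
import pickle,numpy as np
from h import *
d=pickle.load(open("d0.pkl","rb"));t=d["top"]
P=lambda u,v,z:ray(t,270+(u-2)/5,125+(v-2)/5,z)
c=[P(*q,.07) for q in((25,105),(640,38),(683,383),(60,457))]
print(np.round(c,4));print([np.linalg.norm(c[i]-c[i-1]).round(4) for i in range(4)])
yv=(c[0]+c[3]-c[1]-c[2]);yv/=np.linalg.norm(yv);print("y axis",yv,"yaw",np.degrees(np.arctan2(-yv[0],yv[1])))
xv=np.array([yv[1],-yv[0],0]);o=np.mean(c,axis=0);print("centre",o)
a,b=P(218,332,.07),P(500,303,.07);m=(a+b)/2
print("slot",a,b,np.linalg.norm(a-b),"mid",m,o-.03*xv)
p=P(420,305,.108);print("paddle",p,"along slot",(p-m)@yv,(p-m)@xv)
for n,q in(("disc",(538,103,.082)),("puck",(130,180,.092))):print(n,((P(*q)-o)@xv,(P(*q)-o)@yv))
s=d["scene"];print("scene proj of paddle top (expect ~300,187)",proj(s,p))
E
```

```text
[[ 0.666   0.1761  0.07  ]
 [ 0.6878 -0.0757  0.07  ]
 [ 0.5466 -0.0887  0.07  ]
 [ 0.5217  0.164   0.07  ]]
[np.float64(0.1448), np.float64(0.2528), np.float64(0.1418), np.float64(0.2539)]
y axis [-0.09195832  0.99576286  0.        ] yaw 5.276277893488712
centre [0.60551757 0.04391952 0.07      ]
slot [0.57118726 0.09887132 0.07      ] [ 0.5805638  -0.01579657  0.07      ] 0.1150506119370153 mid [0.57587553 0.04153737 0.07      ] [0.57564469 0.04116077 0.07      ]
paddle [0.57741471 0.01937876 0.108     ] along slot -0.02220626674807583 -0.0005050085172393682
disc (np.float64(0.047099136890737164), np.float64(-0.08039532198258634))
puck (np.float64(0.03338081086962673), np.float64(0.08536001817234419))
scene proj of paddle top (expect ~300,187) [300.72106205 185.91652963]
```

The case size checks out at 253 × 143 mm measured (nominal 260 × 150). The slot is 115 mm long and both mid estimates agree. The lever sits about 22 mm home-ward of the slot's middle. Next I work out the move to a point above the far side of the paddle with the fingers shut and tool z along the slot.

```bash
cat >> h.py <<'E'
from scipy.spatial.transform import Rotation as Ro
from workcell import ctrl
yv=np.array([-.0920,.9958,0]);xv=np.array([.9958,.0920,0]);mid=np.array([.5758,.0414,.07])
def tool():
    s=ctrl.read_state();return s,Ro.from_euler("xyz",s["ee_rot"],degrees=True).as_matrix()
def slot():  # TCP in slot frame, mm (across, along, above case top) and force along the slot axes
    s,R=tool();d=s["tcp_pos"]-mid
    return np.round([d@xv*1e3,d@yv*1e3,d[2]*1e3],1),np.round([s["wrist_force"]@xv,s["wrist_force"]@yv,s["wrist_force"][2]],2)
E
python3 - <<'E'
from h import *
s,R=tool();print(np.round(R,3))
for zt in(yv,-yv):
    T=np.column_stack([[0,0,-1],np.cross(zt,[0,0,-1]),zt]);w=Ro.from_matrix(R.T@T).as_rotvec(degrees=True)
    print("turn",w.round(1))
    for al in(.05,):
        tgt=mid+al*yv+np.array([0,0,.10]); print("shift",(R.T@(tgt-s["tcp_pos"])).round(4),tgt)
E
```

```text
[[-0.001  0.298 -0.955]
 [ 0.001 -0.955 -0.298]
 [-1.    -0.002  0.   ]]
turn [1.021e+02 1.000e-01 1.000e-01]
shift [ 0.0803 -0.5412 -0.5724] [0.5712  0.09119 0.17   ]
turn [-77.9  -0.1   0.1]
shift [ 0.0803 -0.5412 -0.5724] [0.5712  0.09119 0.17   ]
```

Emit:
{"fn": "servo_tool", "kwargs": {"commands": "-4 0 0 0 -.027 -.029 0;-8 0 0 0 -.054 -.057 0;-12 0 0 0 -.081 -.086 0;-16 0 0 0 -.108 -.114 0;-20 0 0 0 -.135 -.143 0;-24 0 0 0 -.162 -.172 0;-28 0 0 0 -.189 -.2 0;-32 0 0 0 -.216 -.229 0;-36 0 0 0 -.243 -.257 0;-40 0 0 0 -.27 -.286 0", "squeeze": 20}}

```text
time: 1.1
tcp_pos: [0.3791, -0.2521, 0.2502]
ee_rot: [-43.0, 90.0, -165.5]
wrist_force: [0.8, -0.2, -0.4]
gripper_width: -0.001
```

```bash
cat > go.py <<'E'
from h import *
import sys
ac,al,up=map(float,sys.argv[1:4])   # mm
s,R=tool();T=np.column_stack([[0,0,-1],np.cross(-yv,[0,0,-1]),-yv])
tgt=mid+(ac*xv+al*yv)/1e3;tgt[2]+=up/1e3
print("turn",Ro.from_matrix(R.T@T).as_rotvec(degrees=True).round(1),"shift",(R.T@(tgt-s["tcp_pos"])).round(4),"t",s["time"],slot())
E
python3 go.py 0 50 110
```

```text
turn [-37.8   0.    0. ] shift [ 0.0701 -0.0224 -0.3927] t 1.1 (array([-222.9, -274.1,  180.2]), array([ 0.8 , -0.23, -0.4 ]))
```

Emit:
{"fn": "servo_tool", "kwargs": {"commands": "-4 0 0 0 -.002 -.04 0;-8 0 0 0 -.004 -.08 0;-12 0 0 0 -.007 -.12 0;-16 0 0 .01 -.009 -.16 0;-20 0 0 .02 -.011 -.2 0;-24 0 0 .03 -.013 -.24 0;-28 0 0 .04 -.015 -.28 0;-32 0 0 .05 -.018 -.32 0;-36 0 0 .06 -.02 -.36 0;-37.8 0 0 .07 -.022 -.393 0"}}

```text
time: 2.1
tcp_pos: [0.5729, 0.0913, 0.1795]
ee_rot: [-152.9, 90.0, 122.4]
wrist_force: [0.2, -0.1, 1.0]
gripper_width: -0.002
```

```bash
python3 go.py 0 50 50
python3 - <<'E'
from h import *
a=ctrl.snapshot("scene")["image"][60:260,180:420]; b=ctrl.snapshot("wrist")["image"]
cv2.imwrite("pics/s1.png",np.vstack([cv2.resize(a,(480,400),interpolation=cv2.INTER_CUBIC),cv2.resize(b,(480,300))[:200]*1][:1]+[]) if 0 else cv2.resize(a,(720,600),interpolation=cv2.INTER_CUBIC))
E
```

```text
turn [ 0.1 -0.   0. ] shift [ 0.0595 -0.0017  0.    ] t 2.1 (array([  1.7,  50. , 109.5]), array([ 0.17, -0.14,  0.96]))
```

View pics/s1.png

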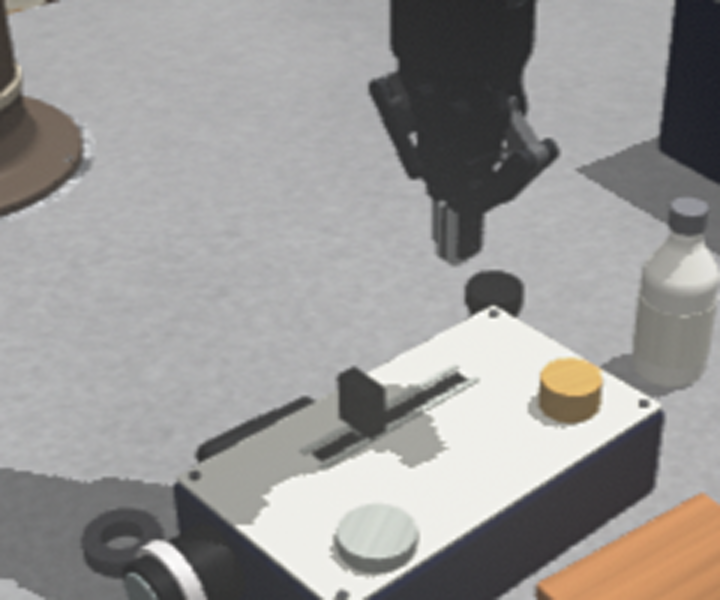

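The shut fingers' tips are at about crop (455,262), which is full-image (331.7,147.3). They are above the far end of the slot and clear of everything. I check that against the assumed tip height.

Run:
```python
from h import *
s=ctrl.snapshot("scene");p=ctrl.read_state()["tcp_pos"]
for k in(0,.01,.019,.032):print(k,proj(s,p-[0,0,k]).round(1))
print(slot())
```

```text
0 [332.6 135.6]
0.01 [332.4 140.6]
0.019 [332.3 145.1]
0.032 [332.2 151.4]
(array([  0.8,  50.4, 109. ]), array([-0.24, -0.42, -0.51]))
```

Emit:
{"fn": "servo_tool", "kwargs": {"commands": "0 0 0 .015 -.001 .005 0;0 0 0 .03 -.001 .01 0;0 0 0 .045 -.001 .015 0;0 0 0 .06 -.001 .02 0;0 0 0 .07 -.001 .025 0;0 0 0 .076 -.001 .03 0;0 0 0 .076 -.001 .035 0;0 0 0 .076 -.001 .04 0;0 0 0 .076 -.001 .04 0"}}

```text
time: 3.15
tcp_pos: [0.5755, 0.0484, 0.1048]
ee_rot: [65.2, 89.9, -19.7]
wrist_force: [-0.0, -0.2, -0.3]
gripper_width: -0.002
```

```bash
python3 go.py 0 -5 33
```

```text
turn [-0.2  0.  -0.1] shift [ 0.0019 -0.0003  0.012 ] t 3.15 (array([ 0.3,  7. , 34.8]), array([-0.06, -0.15, -0.3 ]))
```

Emit:
{"fn": "servo_tool", "kwargs": {"commands": "0 0 0 .001 0 .003 0;0 0 0 .002 0 .006 0;0 0 0 .002 0 .009 0;0 0 0 .002 0 .011 0;0 0 0 .002 0 .013 0;0 0 0 .002 0 .015 0;0 0 0 .002 0 .016 0;0 0 0 .002 0 .017 0"}}

```text
time: 3.95
tcp_pos: [0.5762, 0.0351, 0.1024]
ee_rot: [172.7, 89.8, 88.0]
wrist_force: [-0.5, 7.4, -0.6]
gripper_width: -0.001
```

```bash
python3 go.py 0 -21 33
```

```text
turn [-0.  -0.2 -0. ] shift [-0.0006  0.0002  0.0147] t 3.95 (array([-0.2, -6.3, 32.4]), array([ 0.13,  7.42, -0.58]))
```

Emit:
{"fn": "servo_tool", "kwargs": {"commands": "0 0 0 0 0 .001 0;0 0 0 0 0 .002 0;0 0 0 0 0 .003 0;0 0 0 0 0 .004 0;0 0 0 0 0 .005 0;0 0 0 0 0 .006 0;0 0 0 0 0 .007 0;0 0 0 0 0 .008 0"}}

```text
time: 4.75
tcp_pos: [0.5772, 0.0237, 0.1023]
ee_rot: [-16.6, 90.0, -101.5]
wrist_force: [-0.9, 0.6, 0.2]
gripper_width: -0.003
```

```bash
python3 go.py 0 -21 33
```

```text
turn [-0.2  0.   0. ] shift [-0.0007  0.0003  0.0033] t 4.75 (array([ -0.2, -17.7,  32.3]), array([-0.85,  0.65,  0.23]))
```

Emit:
{"fn": "servo_tool", "kwargs": {"commands": "0 0 0 0 0 .001 0;0 0 0 0 0 .002 0;0 0 0 0 0 .003 0;0 0 0 0 0 .004 0;0 0 0 0 0 .005 0;0 0 0 0 0 .006 0;0 0 0 0 0 .007 0;0 0 0 0 0 .008 0"}}

```text
time: 5.55
tcp_pos: [0.5774, 0.0213, 0.1024]
ee_rot: [174.9, 89.7, 90.3]
wrist_force: [-1.9, 14.8, -1.2]
gripper_width: 0.002
```

```bash
python3 go.py 0 -21 33
```

```text
turn [ 0.1 -0.3 -0. ] shift [-0.0006  0.0002  0.0008] t 5.55 (array([ -0.2, -20.2,  32.4]), array([-0.49, 14.96, -1.19]))
```

Emit:
{"fn": "servo_tool", "kwargs": {"commands": "0 0 0 0 0 .001 0;0 0 0 0 0 .002 0;0 0 0 0 0 .003 0;0 0 0 0 0 .003 0"}}

```text
time: 5.95
tcp_pos: [0.5774, 0.0211, 0.1024]
ee_rot: [175.3, 89.5, 90.8]
wrist_force: [-2.2, 19.8, -1.2]
gripper_width: -0.001
```

```bash
python3 go.py 0 20 120
```

```text
turn [ 0.2 -0.5 -0. ] shift [-0.0872  0.0004 -0.0411] t 5.95 (array([ -0.2, -20.3,  32.4]), array([-0.41, 19.9 , -1.2 ]))
```

Emit:
{"fn": "servo_tool", "kwargs": {"commands": "0 0 0 0 0 -.01 0;0 0 0 0 0 -.025 0;0 0 0 -.02 0 -.025 0;0 0 0 -.04 0 -.025 0;0 0 0 -.05 0 -.025 0;0 0 0 -.05 0 -.025 0;0 0 0 -.05 0 0 0;0 0 0 -.05 0 .025 0;0 0 0 -.05 0 .047 0;0 0 0 -.05 0 .047 0"}}

```text
time: 6.95
tcp_pos: [0.582, -0.0379, 0.1509]
ee_rot: [-43.0, 89.8, -128.2]
wrist_force: [1.0, -0.2, 0.1]
gripper_width: 0.002
```

```bash
python3 go.py 0 -75 33
python3 - <<'E'
from h import *
a=ctrl.snapshot("scene")["image"][110:260,210:390]
cv2.imwrite("pics/s2.png",cv2.resize(a,(720,600),interpolation=cv2.INTER_CUBIC))
E
```

```text
turn [-0.4  0.1  0.1] shift [ 0.0479  0.0012 -0.0046] t 6.95 (array([ -1.1, -79.5,  80.9]), array([ 0.94, -0.32,  0.06]))
```

View pics/s2.png

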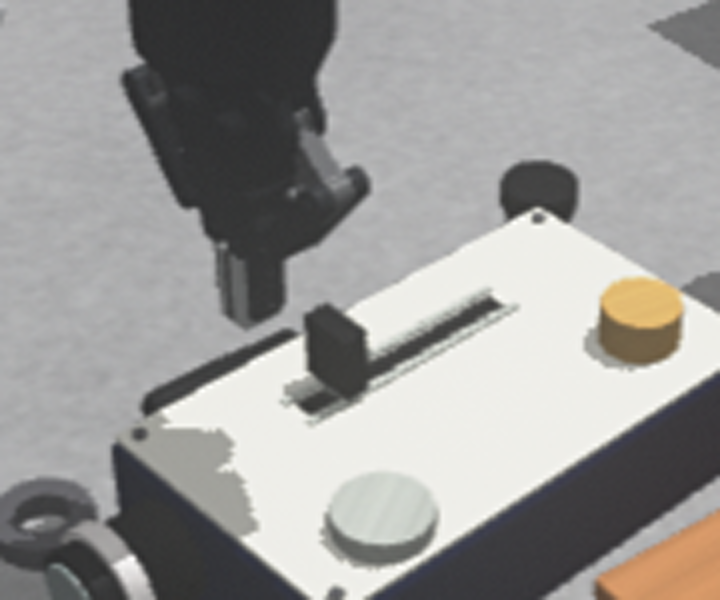

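The lever (foot at about crop (335,375)) has stayed at the home end of the slot. The fingers are clear on its home side. I descend and approach.

Emit:
{"fn": "servo_tool", "kwargs": {"commands": "0 0 0 .015 0 0 0;0 0 0 .03 0 0 0;0 0 0 .042 .001 0 0;0 0 0 .048 .001 -.003 0;0 0 0 .048 .001 -.007 0;0 0 0 .048 .001 -.011 0;0 0 0 .048 .001 -.015 0;0 0 0 .048 .001 -.018 0;0 0 0 .048 .001 -.02 0;0 0 0 .048 .001 -.02 0"}}

```text
time: 8.0
tcp_pos: [0.582, -0.014, 0.1048]
ee_rot: [41.2, 89.9, -43.7]
wrist_force: [0.6, -2.6, 1.9]
gripper_width: -0.002
```

```bash
python3 go.py 0 -56 33
```

```text
turn [-0.2  0.1 -0.1] shift [ 0.0018 -0.001   0.0003] t 8.0 (array([  1. , -55.7,  34.8]), array([ 0.33, -2.64,  1.93]))
```

Emit:
{"fn": "servo_tool", "kwargs": {"commands": "0 0 0 0 0 -.001 0;0 0 0 0 0 -.002 0;0 0 0 0 0 -.003 0;0 0 0 0 0 -.004 0;0 0 0 0 0 -.004 0"}}

```text
time: 8.5
tcp_pos: [0.5819, -0.0133, 0.1048]
ee_rot: [8.6, 89.7, -76.4]
wrist_force: [0.9, -9.9, 4.4]
gripper_width: -0.0
```

Emit:
{"fn": "servo_tool", "kwargs": {"commands": "0 0 0 0 0 -.001 0;0 0 0 0 0 -.002 0;0 0 0 0 0 -.002 0"}}

```text
time: 8.8
tcp_pos: [0.5815, -0.0096, 0.1047]
ee_rot: [18.1, 89.9, -66.9]
wrist_force: [-0.4, -5.4, 3.3]
gripper_width: 0.001
```

Emit:
{"fn": "servo_tool", "kwargs": {"commands": "0 0 0 0 0 -.001 0;0 0 0 0 0 -.002 0;0 0 0 0 0 -.002 0"}}

```text
time: 9.1
tcp_pos: [0.5809, -0.005, 0.1044]
ee_rot: [148.3, 90.0, 63.4]
wrist_force: [1.6, -1.1, 1.4]
gripper_width: -0.003
```

Emit:
{"fn": "servo_tool", "kwargs": {"commands": "0 0 0 0 0 -.001 0;0 0 0 0 0 -.002 0;0 0 0 0 0 -.003 0;0 0 0 0 0 -.004 0;0 0 0 0 0 -.004 0"}}

```text
time: 9.6
tcp_pos: [0.5804, -0.001, 0.1042]
ee_rot: [-140.3, 90.0, 134.9]
wrist_force: [-0.3, 0.8, -0.1]
gripper_width: -0.004
```

```bash
python3 go.py 0 -40 33;python3 - <<'E'
from h import *
a=ctrl.snapshot("scene")["image"][110:260,210:390]
cv2.imwrite("pics/s3.png",cv2.resize(a,(720,600),interpolation=cv2.INTER_CUBIC))
E
```

```text
turn [-0.1 -0.   0. ] shift [ 0.0012 -0.0007 -0.0026] t 9.6 (array([  0.7, -42.6,  34.2]), array([-0.24,  0.79, -0.08]))
```

View pics/s3.png

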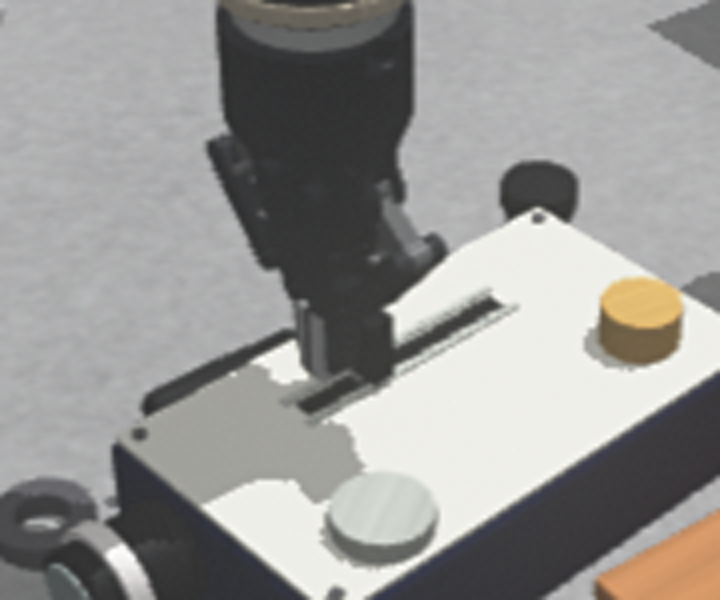

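Click 1: the push peaked at about 10 N, fell to 0, and the paddle's right edge moved from crop x 368 to 395, about 16 mm of travel. I go on towards the second.

Emit:
{"fn": "servo_tool", "kwargs": {"commands": "0 0 0 0 0 -.001 0;0 0 0 0 0 -.002 0;0 0 0 0 0 -.003 0;0 0 0 0 0 -.004 0;0 0 0 0 0 -.005 0;0 0 0 0 0 -.005 0"}}

```text
time: 10.25
tcp_pos: [0.5802, 0.0014, 0.1043]
ee_rot: [-5.2, 89.9, -90.2]
wrist_force: [0.3, -6.3, 0.2]
gripper_width: 0.004
```

Emit:
{"fn": "servo_tool", "kwargs": {"commands": "0 0 0 0 0 -.001 0;0 0 0 0 0 -.002 0;0 0 0 0 0 -.002 0"}}

```text
time: 10.55
tcp_pos: [0.58, 0.0041, 0.1043]
ee_rot: [-6.3, 89.9, -91.2]
wrist_force: [1.0, -5.2, 0.2]
gripper_width: 0.001
```

Emit:
{"fn": "servo_tool", "kwargs": {"commands": "0 0 0 0 0 -.001 0;0 0 0 0 0 -.002 0;0 0 0 0 0 -.002 0"}}

```text
time: 10.85
tcp_pos: [0.5796, 0.0088, 0.1043]
ee_rot: [173.1, 89.9, 88.3]
wrist_force: [-0.1, 1.1, -0.4]
gripper_width: -0.0
```

Click 2: the force dropped from 6 N to 0. I go on in small steps to find contact again.

Emit:
{"fn": "servo_tool", "kwargs": {"commands": "0 0 0 0 0 -.001 0;0 0 0 0 0 -.002 0;0 0 0 0 0 -.003 0;0 0 0 0 0 -.004 0;0 0 0 0 0 -.004 0"}}

```text
time: 11.35
tcp_pos: [0.5793, 0.0119, 0.1043]
ee_rot: [151.4, 90.0, 66.6]
wrist_force: [0.3, -0.5, -0.1]
gripper_width: 0.0
```

Run:
```python
from h import *
print(slot())
a=ctrl.snapshot("scene")["image"][110:260,210:390]
cv2.imwrite("pics/s4.png",cv2.resize(a,(720,600),interpolation=cv2.INTER_CUBIC))
```

```text
(array([  0.8, -29.7,  34.3]), array([ 0.28, -0.52, -0.13]))
```

View pics/s4.png

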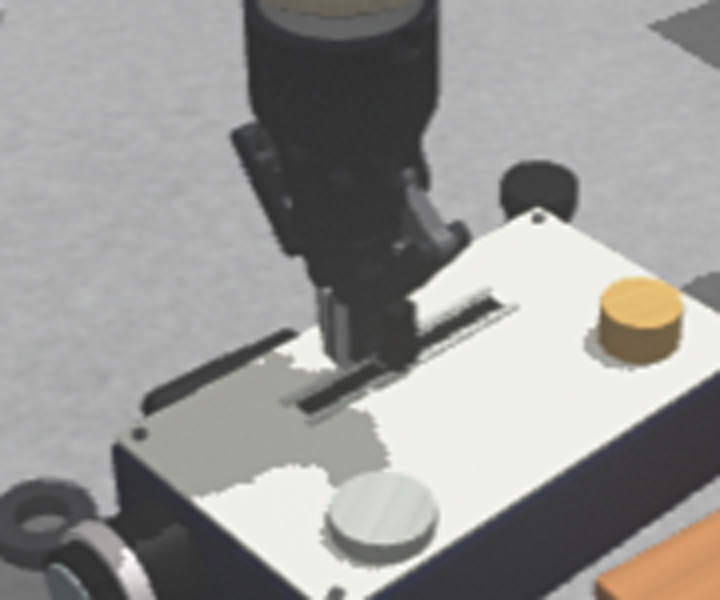

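The paddle edge is now at crop x 418, about 29 mm of travel, so this is one click further (the second) with no contact yet. I push on.

Emit:
{"fn": "servo_tool", "kwargs": {"commands": "0 0 0 0 0 -.001 0;0 0 0 0 0 -.002 0;0 0 0 0 0 -.003 0;0 0 0 0 0 -.004 0;0 0 0 0 0 -.004 0"}}

```text
time: 11.9
tcp_pos: [0.5791, 0.0143, 0.1043]
ee_rot: [-3.7, 89.9, -88.6]
wrist_force: [0.5, -5.0, 0.7]
gripper_width: -0.004
```

Emit:
{"fn": "servo_tool", "kwargs": {"commands": "0 0 0 0 0 -.001 0;0 0 0 0 0 -.002 0;0 0 0 0 0 -.002 0"}}

```text
time: 12.2
tcp_pos: [0.579, 0.0154, 0.1043]
ee_rot: [-5.9, 89.9, -90.9]
wrist_force: [0.7, -6.8, 0.3]
gripper_width: 0.0
```

Emit:
{"fn": "servo_tool", "kwargs": {"commands": "0 0 0 0 0 -.0005 0;0 0 0 0 0 -.001 0;0 0 0 0 0 -.001 0"}}

```text
time: 12.5
tcp_pos: [0.5789, 0.0169, 0.1043]
ee_rot: [-3.0, 89.9, -87.9]
wrist_force: [0.5, -4.8, 1.0]
gripper_width: -0.0
```

Emit:
{"fn": "servo_tool", "kwargs": {"commands": "0 0 0 0 0 -.0005 0;0 0 0 0 0 -.001 0;0 0 0 0 0 -.001 0"}}

```text
time: 12.8
tcp_pos: [0.5786, 0.0188, 0.1043]
ee_rot: [-8.5, 90.0, -93.4]
wrist_force: [0.7, -4.8, -0.0]
gripper_width: 0.0
```

Emit:
{"fn": "servo_tool", "kwargs": {"commands": "0 0 0 0 0 -.0005 0;0 0 0 0 0 -.001 0;0 0 0 0 0 -.001 0"}}

```text
time: 13.1
tcp_pos: [0.5785, 0.0213, 0.1043]
ee_rot: [175.2, 90.0, 90.4]
wrist_force: [-0.1, -1.4, -0.2]
gripper_width: 0.003
```

Emit:
{"fn": "servo_tool", "kwargs": {"commands": "0 0 0 0 0 0 0;0 0 0 0 0 0 0;0 0 0 0 0 0 0"}}

```text
time: 13.4
tcp_pos: [0.5785, 0.0211, 0.1043]
ee_rot: [175.5, 90.0, 90.7]
wrist_force: [0.2, 0.9, -0.2]
gripper_width: 0.005
```

Run:
```python
from h import *
print(slot())
a=ctrl.snapshot("scene")["image"][110:260,210:390]
cv2.imwrite("pics/s5.png",cv2.resize(a,(720,600),interpolation=cv2.INTER_CUBIC))
```

```text
(array([  0.8, -20.4,  34.3]), array([ 0.3 ,  0.85, -0.18]))
```

View pics/s5.png

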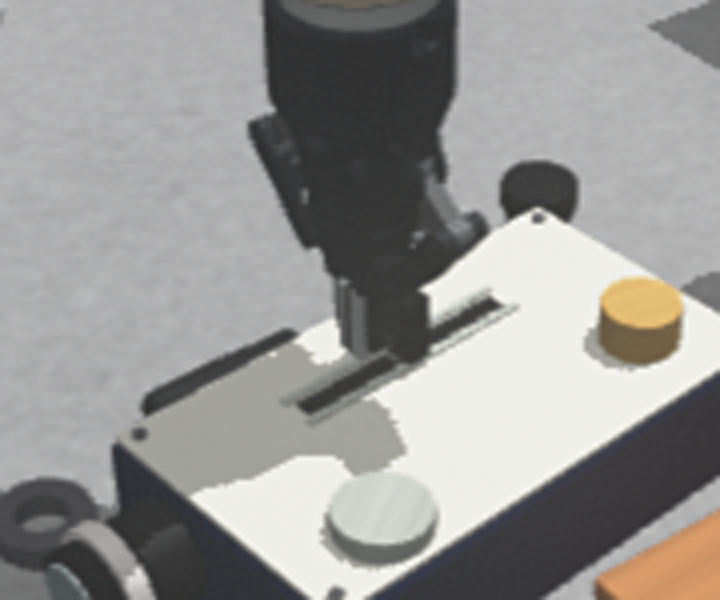

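The force is at 0, with the paddle edge at crop x of about 430. I check what travel that corresponds to by projecting the edge.

Run:
```python
from h import *
s=ctrl.snapshot("scene");im=s["image"]
for tr in(0,16,28,32,36,40,44,48):
    P=[mid+.014*xv+yv*(tr-38+f)/1e3+[0,0,z] for f,z in((6,.006),(7,.038),(-6,.006))]
    print(tr,[((proj(s,p)-[210,110])*4).round(0) for p in P])
a=cv2.resize(im[170:215,285:340],None,fx=13,fy=13,interpolation=cv2.INTER_CUBIC)
cv2.imwrite("pics/s6.png",cv2.convertScaleAbs(a,alpha=2.2,beta=30))
```

```text
0 [array([369., 387.]), array([369., 328.]), array([348., 399.])]
16 [array([397., 371.]), array([398., 312.]), array([376., 383.])]
28 [array([417., 360.]), array([419., 301.]), array([397., 371.])]
32 [array([424., 356.]), array([425., 297.]), array([403., 367.])]
36 [array([430., 352.]), array([432., 293.]), array([410., 363.])]
40 [array([437., 348.]), array([439., 289.]), array([417., 360.])]
44 [array([444., 344.]), array([446., 285.]), array([424., 356.])]
48 [array([450., 340.]), array([453., 282.]), array([430., 352.])]
```

View pics/s6.png

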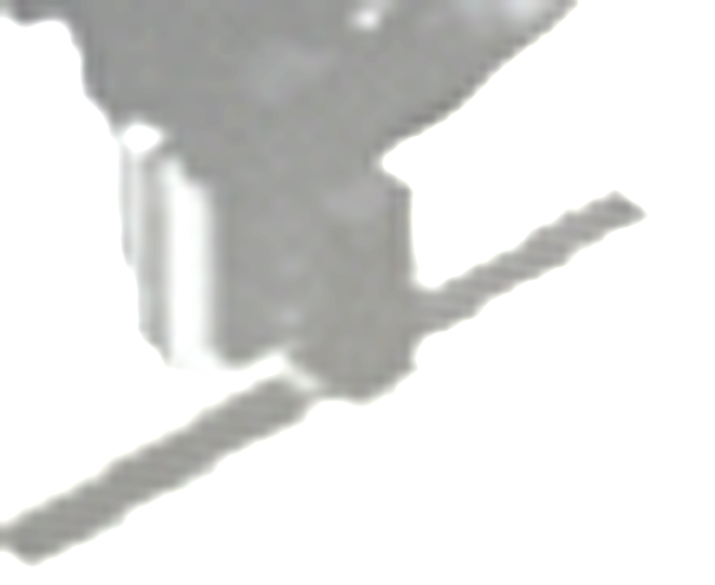

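The edge at crop x of about 427 means 35 mm of travel, so the lever is at the finger, right at the crest. It hasn't dropped into the third detent yet. I nudge it very gently.

Emit:
{"fn": "servo_tool", "kwargs": {"commands": "0 0 0 0 0 -.0005 0;0 0 0 0 0 -.001 0;0 0 0 0 0 -.001 0;0 0 0 0 0 -.001 0"}}

```text
time: 13.9
tcp_pos: [0.5784, 0.0214, 0.1043]
ee_rot: [6.7, 90.0, -78.1]
wrist_force: [-0.6, -0.1, 0.6]
gripper_width: -0.004
```

```bash
cat > edge.py <<'E'
from h import *
# right-hand paddle edge column in the scene view, from the dark-to-pale step on rows just above the slot
im=cv2.cvtColor(ctrl.snapshot("scene")["image"],cv2.COLOR_BGR2GRAY).astype(int)
for r in(186,188,190,192,194): print(r,im[r,306:332])
print(slot())
E
python3 edge.py
```

```text
186 [ 63  63  61  62  61  65  64  65  60  56  80 172 241 240 238 235 224 210
 199 173 169 134  83  77  64  65]
188 [ 61  61  62  61  57  59  59  61  58  57  77 158 226 214 197 163 155 165
 136  82  66  65  65  68  77 110]
190 [ 62  65  63  61  61  56  59  59  59  59  71 121 170 167 134  91  76  64
  64  64  65  79 107 158 200 188]
192 [ 62  61  61  61  60  59  58  61  59  59  62  71  77  65  65  65  68  80
 115 178 214 205 198 182 209 235]
194 [ 67  72  64  60  60  59  58  59  60  58  60  62  64  65  77 106 157 200
 191 169 178 206 236 240 239 238]
(array([  0.8, -20.1,  34.3]), array([ 0.57, -0.15,  0.71]))
```

Emit:
{"fn": "servo_tool", "kwargs": {"commands": "0 0 0 0 0 -.0005 0;0 0 0 0 0 -.001 0;0 0 0 0 0 -.001 0;0 0 0 0 0 -.001 0"}}

```text
time: 14.35
tcp_pos: [0.5783, 0.0227, 0.1043]
ee_rot: [175.9, 90.0, 91.0]
wrist_force: [0.6, 0.1, -0.3]
gripper_width: -0.002
```

```bash
sed -i 's/(186,188,190,192,194)/(186,190)/' edge.py; python3 edge.py
```

```text
186 [ 62  61  63  63  62  61  64  64  60  58  59 102 190 241 239 235 224 209
 199 173 170 133  85  76  65  65]
190 [ 60  62  62  63  61  59  60  60  58  59  59  78 133 167 138  90  77  66
  63  64  66  78 107 157 202 189]
(array([  0.8, -18.8,  34.3]), array([ 0.46, -0.63,  0.39]))
```

Emit:
{"fn": "servo_tool", "kwargs": {"commands": "0 0 0 0 0 -.0005 0;0 0 0 0 0 -.001 0;0 0 0 0 0 -.001 0;0 0 0 0 0 -.001 0"}}

```text
time: 14.8
tcp_pos: [0.5782, 0.0235, 0.1043]
ee_rot: [-166.6, 90.0, 108.5]
wrist_force: [-0.6, -0.1, -0.4]
gripper_width: 0.0
```

```bash
python3 edge.py
```

```text
186 [ 62  62  64  62  61  58  57  58  57  59  59  58  57 101 188 237 226 209
 198 173 168 134  83  76  66  64]
190 [ 60  59  62  62  61  58  58  60  57  60  61  60  60  72  93  88  78  66
  63  63  67  78 106 158 201 189]
(array([  0.8, -18.1,  34.3]), array([-0.89,  0.11,  0.75]))
```

The edge jumped 2 px (about 5 mm) while the finger moved 0.7 mm, so the lever has left the finger. That is the third click. I hold and check that it settles.

Emit:
{"fn": "servo_tool", "kwargs": {"commands": "0 0 0 0 0 0 0;0 0 0 0 0 0 0;0 0 0 0 0 0 0"}}

```text
time: 15.15
tcp_pos: [0.5783, 0.0235, 0.1043]
ee_rot: [126.9, 90.0, 42.0]
wrist_force: [-0.5, 0.4, 0.6]
gripper_width: 0.001
```

```bash
python3 edge.py
```

```text
186 [ 60  62  63  61  60  59  58  56  60  59  60  57  59 101 188 237 226 210
 199 172 169 133  83  77  65  63]
190 [ 60  61  63  62  61  58  59  59  59  59  59  59  59  73  92  89  77  65
  64  64  65  77 105 158 200 190]
(array([  0.8, -18.1,  34.3]), array([-0.44, -0.07,  0.07]))
```

It has settled at about 42 mm. The spacings are about 15, 13 and 13.5 mm, each a single detent step. Now I back off towards home and lift clear.

Emit:
{"fn": "servo_tool", "kwargs": {"commands": "0 0 0 0 0 .005 0;0 0 0 0 0 .015 0;0 0 0 -.01 0 .025 0;0 0 0 -.03 0 .03 0;0 0 0 -.06 0 .03 0;0 0 0 -.09 0 .03 0;0 0 0 -.12 0 .03 0;0 0 0 -.15 0 .03 0;0 0 0 -.15 0 .03 0;0 0 0 -.15 0 .03 0"}}

```text
time: 16.2
tcp_pos: [0.5812, -0.0074, 0.2554]
ee_rot: [67.5, 89.9, -17.4]
wrist_force: [-0.2, -0.7, -0.4]
gripper_width: -0.001
```

```bash
python3 edge.py
python3 - <<'E'
from h import *
a=ctrl.snapshot("scene")["image"][110:260,210:390]
cv2.imwrite("pics/s7.png",cv2.resize(a,(720,600),interpolation=cv2.INTER_CUBIC))
E
```

```text
186 [ 62  65  66  67  66  66  67  67  67  65  67  66  66 105 189 237 225 210
 200 174 170 134  88  81  70  70]
190 [ 62  64  67  66  68  65  68  66  66  66  67  66  68  79  95  92  82  70
  68  69  71  83 109 159 201 188]
(array([  0.4, -49.1, 184.3]), array([ 0.25,  0.34, -1.25]))
```

View pics/s7.png

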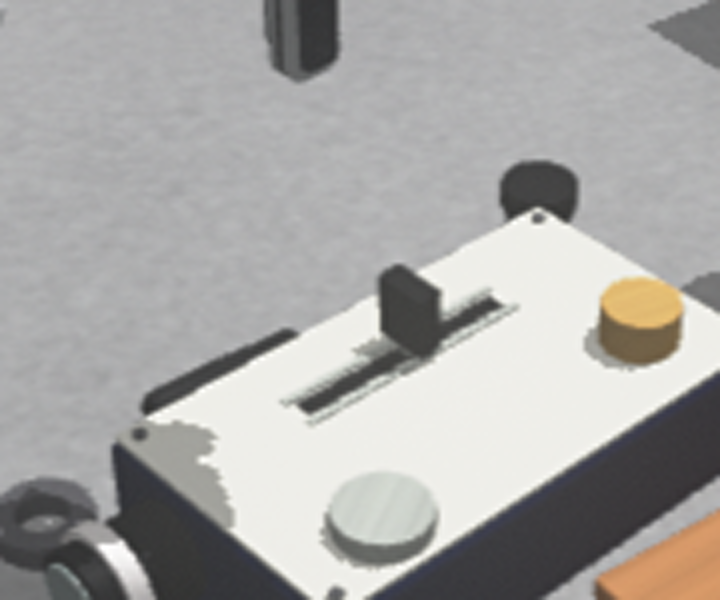

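The hand is well clear. The lever rests at about 41–42 mm of travel (right edge at crop x 440), unchanged by the retreat. The puck, disc and the other things in view stand where they were. I hand in.

```bash
python3 -c "
from workcell import ctrl
print(ctrl.sign_off())"
```

```text
the job is handed in; nothing more can be done
None
```

The lever went fully home and then out three clicks, and my last checks show it resting in the third detent with the hand clear. I handed the job in at about 16 s; no verdict was reported.

- **Home:** I pushed with the outside of the shut fingers until the lever held against a firm stop at 20 N. A picture then showed it at the lens tube end of the slot.
- **Clicks:** On the way out the push peaked at about 10, 6 and 7 N and fell to nothing each time. The pictures put the lever at about 15–16, 28.5 and 42 mm from home. Each gap is 12–20 mm, so no click was skipped.
- **Third click:** The force faded to about zero while the lever was still on the crest, at 35–37 mm. I nudged it by 1 mm at a time until the picture showed a jump of about 5 mm.
- **Last check:** The paddle edge was in the same place right after the jump, 0.3 s later, and with the hand lifted about 150 mm. The things in view (puck, disc, loupe, ring) had not moved. I did not look at the bottle or wooden box again at the end.

The detents' true positions are not known, so the third click rests on the count by feel and pictures good to about 1–2 mm.

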